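Start a machine from its push-button boxes

TASK

Start the machine in its proper order with the fingertips: press in the blue button (dust extractor), then the yellow one (coolant pump), then the green one (spindle), each gently and all the way down so that it stays in. Do not touch the red stop button or its box, leave the boxes standing where they are without lifting or shoving them, and leave the other things on the bench undisturbed.

Things in the scene. Friction and masses are not known exactly. Their poses are not given: they have to be found in the camera images.
- blue_box: loose grey push-button box (extractor), 70 x 70 mm, 50 tall, 0.7 to 1 kg, with a round blue button in the middle of its top inside an aluminium collar 42 mm across that stands 55 mm above the table. Origin: centre of its underside; z up through the button
- blue_top (a point): centre of the upper face of the blue button, a flat cap 32 mm across; 74 mm above the table when out, 64 mm when fully in; moves with the cap
- blue_button (a joint): how far the blue button is pushed in, m: 0 = out, 0.010 = fully in. After that a sprung cushion (about 2 N per mm) yields up to 8 mm more and comes back when let go. It has no return spring: about 3 N pushes it straight down and it stays where it is left
- yellow_box: loose grey push-button box (coolant pump), 70 x 70 mm, 50 tall, 0.7 to 1 kg, with a round yellow button in the middle of its top inside an aluminium collar 42 mm across that stands 55 mm above the table. Origin: centre of its underside; z up through the button
- yellow_top (a point): centre of the upper face of the yellow button, a flat cap 32 mm across; 74 mm above the table when out, 64 mm when fully in; moves with the cap
- yellow_button (a joint): how far the yellow button is pushed in, m: 0 = out, 0.010 = fully in. After that a sprung cushion (about 2 N per mm) yields up to 8 mm more and comes back when let go. It has no return spring: about 3 N pushes it straight down and it stays where it is left
- green_box: loose grey push-button box (spindle), 70 x 70 mm, 50 tall, 0.7 to 1 kg, with a round green button in the middle of its top inside an aluminium collar 42 mm across that stands 55 mm above the table. Origin: centre of its underside; z up through the button
- green_top (a point): centre of the upper face of the green button, a flat cap 32 mm across; 74 mm above the table when out, 64 mm when fully in; moves with the cap
- green_button (a joint): how far the green button is pushed in, m: 0 = out, 0.010 = fully in. After that a sprung cushion (about 2 N per mm) yields up to 8 mm more and comes back when let go. It has no return spring: about 3 N pushes it straight down and it stays where it is left
- red_box: loose grey push-button box (stop), 70 x 70 mm, 50 tall, 0.7 to 1 kg, with a round red button in the middle of its top inside an aluminium collar 42 mm across that stands 55 mm above the table. Origin: centre of its underside; z up through the button
- red_top (a point): centre of the upper face of the red button, a flat cap 32 mm across; 74 mm above the table when out, 64 mm when fully in; moves with the cap
- red_button (a joint): how far the red button is pushed in, m: 0 = out, 0.010 = fully in. After that a sprung cushion (about 2 N per mm) yields up to 8 mm more and comes back when let go. It has no return spring: about 3 N pushes it straight down and it stays where it is left
- jar_3: bystander: pale blue jar with white lid, 51 mm across, 61 tall. Origin: centre of its underside
- jar_1: bystander: cream jar with black lid, 43 mm across, 66 tall. Origin: centre of its underside
- battery_2: bystander: green and yellow battery cell standing on end, 15 mm across, 50 tall. Origin: centre of its underside
- spool_2: bystander: green spool with white flanges, standing, 34 mm across, 48 tall. Origin: centre of its underside
- tape_1: bystander: roll of tan tape lying flat, 96 mm across, 48 tall. Origin: centre of its underside
- gauge_case: bystander: small black case, 74 x 112 mm, 46 tall. Origin: centre of its underside. Fixed equipment that never moves stands beyond the work: a white mug, 91 mm tall, and a carton, 66 mm tall, at the right (y below -0.36 m), a yellow parts case, 79 mm tall, at the left (y above 0.43 m), a power strip, 39 mm tall, at the back (x above 0.77 m)
Things that resemble listed ones, but are neither listed nor needed, are in the scene too. What is shaped like the yellow_box but pink is not meant.

How it is judged (in metres and radians):
On the way, in this order (a step that is already met when the one before it is completed fails the run):
1. the blue button is pressed in and stays in (value of joint blue_button above 0.0075 m), for 0.2 s.
2. the yellow button is pressed in and stays in (value of joint yellow_button above 0.0075 m), for 0.2 s.
3. the green button is pressed in and stays in (value of joint green_button above 0.0075 m), for 0.2 s.
At the end, for the whole second after the job is handed in: the blue, yellow and green buttons are each in by more than 7.5 of their 10 mm, the red one is out (less than 2 mm in), and all four boxes stand flat, at rest, within 20 mm of where they began (value of joint each of blue_button, yellow_button, green_button above 0.0075 m and value of joint red_button below 0.002 m and distance of each of blue_box, yellow_box, green_box, red_box from where it was at the start of the episode below 0.02 m and angle between each of blue_box, yellow_box, green_box, red_box's own z axis and vertical below 0.1 rad and linear speed of each of blue_box, yellow_box, green_box, red_box below 0.01 m/s); the robot touches nothing.
It fails at once if a button is pushed in (over 3 mm) before the one that comes before it (blue, yellow, green) is in ((value of joint yellow_button above 0.003 m and value of joint blue_button below 0.0075 m) or (value of joint green_button above 0.003 m and value of joint yellow_button below 0.0075 m)).
It fails at once if the red button or its box is touched (contact force between red_box and the fingers above 0.5 N or contact force between red_box and the arm above 0.5 N).
It fails at once if a button or box is pressed hard (over 25 N) (contact force between any of blue_box, yellow_box, green_box and the fingers above 25 N or contact force between any of blue_box, yellow_box, green_box and the arm above 25 N).
It fails at once if a box is lifted (10 mm) or shoved (20 mm) (height (world z) of any of blue_box, yellow_box, green_box, red_box above 0.01 m or distance of any of blue_box, yellow_box, green_box, red_box from where it was at the start of the episode above 0.02 m).
It fails at once if a bystander is moved by over 15 mm or tipped (distance of any of jar_3, jar_1, battery_2, spool_2, tape_1, gauge_case from where it was at the start of the episode above 0.015 m or angle between any of jar_3, jar_1, battery_2, spool_2, tape_1, gauge_case's own z axis and vertical above 0.3 rad).
It also fails if it takes over 48 s, if anything falls off the work surface, if the arm or the gripper's body presses on something with over 40 N, if the wrist force passes 120 N, or if a joint passes its speed limit or range.

ROBOT

A 6-joint arm with a two-finger parallel gripper is mounted at the origin on the work surface; the furniture and walls round the work are solid. World frame = base frame: x ahead of the robot, y to its left, z up, the work surface at z = 0. Lengths are in m, angles in degrees, forces in N, time in s.
With the tool pointing down it reaches from about 0.25 to 0.775 m from the base axis. Payload 4 kg.
Tool frame: the origin (TCP) lies on the centre line of the jaws, within the pads' length; the fingertips stand 17 mm ahead of it and the grasp point (between the pads) lies 2 mm behind it; z points along the fingers, y is the line along which they close (so a half turn about z gives the same grasp; the last joint's range is limited). The gripper opens to 85 mm and grips with 20 to 120 N. Pads are 22 mm wide; open, the fingers measure 114 mm over their backs; the gripper's body (76 mm by 85 mm) begins 54 mm behind the grasp point. The pads swing forward as they close: fully open they stand 13 mm farther back than shut.
Start: joints at [-5.907, 4.996, 78.535, -0, 96.463, -5.907], TCP at [0.55, -0, 0.248] pointing down, gripper open.
Joint ranges: [-177.83, 177.83], [-43.37, 116.18], [15.69, 146.23], [-61.86, 241.86], [9.47, 152.12], [-147.06, 147.06]. Speed limits (degrees/s): [159.86, 159.86, 180, 180, 180, 180].

INTERFACE

Orientations are given as a 3x3 rotation matrix whose columns are the frame's x, y, z axes.
In Python, from rig import r, capture, get_calibration, job, regions_of, spot_point gives the robot as it stands.
- The arm moves only by the shell command python3 -m inch 'ROWS' [OPENING] [FORCE]. ROWS is JSON, a list of rows, each a list of 2 entries, a list of its own where there are three numbers: the shift along the tool's x, y, z in mm, then the turn, a rotation vector about the tool's x, y, z in rad. In form: [[[x, y, z], [ax, ay, az]], ...]. A call has 1 to 5 rows; each row shifts and turns the commanded pose from where the row before left it, along the tool's axes as they then stand; what a row does not reach is not made up. A row lasts 1/12 s, in which the tool goes at most 41.7 mm and 7.16 degrees, less where a joint would pass 70% of its speed; a pose out of reach is approached as far as the arm can. A call with a gripper value outside its range is refused whole. OPENING is the gripper's target within -1 to 1 (shut at 1, half-way at 0, fully open at -1), set as the call begins (- or left out, the last holds). The fingers move at their own pace and stop on an object; FORCE is the grip in N (left out, the last holds). Time passes only in rows, so rows that do not move let the fingers close. It gives the time, the measured TCP pose, the force, the opening and the grip force at its end, in the units of the state.
- r.observe(): the state, without advancing time (a new reading comes with each control period).
- capture(name): name is "scene" or "side" or "wrist"; returns the picture (400x640x3 uint8, red, green, blue); there is no depth.
- get_calibration(name): a dict with "camera_matrix" (3x3 intrinsics, pixels), "origin" and "rotation" of the camera in the world. Camera axes: x right, y down, z forward; pixel columns grow to the right and rows downward; lengths in m; the calibration is good to about 2 mm. A picture is of the moment at which its call begins: read the wrist's pose just before it. get_calibration takes no time and is no camera call; for the wrist camera it gives the pose at the moment of the call.
- job.job_done(): hands the job in; it is judged then, once.
Trained networks look in the newest picture that a camera, given by its name, has taken for a name from the list of things; names that differ only in an ending like _2 or _b are one class to them, and where a whole thing is asked for, a point or a joint stands for the part that bears it (a point fixed in the world has none). Each returns a list of dicts, best first, with "conf" (0 to 1); they miss things now and then, are a little off and sometimes report something else, mostly with a low value. They report only what shows in the picture. A call takes as long as a camera call. They do not tell look-alikes from the thing itself.
- regions_of(target, camera): "pixels" (400x640 bool, what is visible of it) and "position" ([column, row] in pixels, amid what is visible of it).
- spot_point(target, camera): "position" ([column, row] in pixels: a listed point, or the origin of a listed thing).
The state is a dict: "clock": time; "joints": joint angles; "joint_vel": joint speeds; "effort": joint torques, N m; "tool_pos": TCP position; "eef_rot": TCP orientation; "force": force on the tool from outside, world axes, zero at the start; "ft_torque": the same for the moment, N m; "gripper_width": finger opening in m; "grasp_force": force on a finger pad.
Only numpy, scipy, OpenCV 4.12 (cv2) and the standard library are available. Lean on these libraries where they do the work, as an engineer would, in place of code of your own. Each camera call takes 0.05 s, during which the arm holds its last target. There are 200 camera calls.

## Working session

There is one attempt and no reset: what is moved stays moved. The work goes in short steps, Python scripts to look and compute and a shell command to move; the robot and the scene stay as the last step left them, time stands still between calls to the robot, and variables do not carry over. Pictures are saved under pics/ and viewed, at most 10 in all, crops included, and the job is handed in when it is done.

```bash
mkdir -p pics; cat > h.py <<'E'
import numpy as np, cv2
from rig import r, capture, get_calibration, job, regions_of, spot_point
def ray(cam,px,z):
    c=get_calibration(cam);K=np.array(c["camera_matrix"]);R=np.array(c["rotation"]);o=np.array(c["origin"])
    d=R@np.linalg.inv(K)@np.array([px[0],px[1],1.]);return o+d*(z-o[2])/d[2]
def proj(cam,p):
    c=get_calibration(cam);K=np.array(c["camera_matrix"]);R=np.array(c["rotation"]);o=np.array(c["origin"])
    q=K@(R.T@(np.array(p)-o));return q[:2]/q[2]
def save(im,n): cv2.imwrite("pics/"+n,im[:,:,::-1])
E
python3 - <<'E'
from h import *
np.set_printoptions(precision=3,suppress=True)
for cam in ["scene","side"]:
    im=capture(cam);save(im,cam+"0.png")
    print(cam,get_calibration(cam)["origin"])
    for n in ["blue","yellow","green","red"]:
        for d in spot_point(n+"_top",cam)[:3]:
            print(n,round(d["conf"],2),np.round(d["position"],1),ray(cam,d["position"],.074))
s=r.observe();print(s["clock"],s["tool_pos"],np.array(s["eef_rot"]),s["force"])
E
```

```text
scene [ 0.269 -0.512  0.815]
blue 0.68 [396.3 276.8] [ 0.622 -0.264  0.074]
yellow 0.62 [299.3 179.2] [0.593 0.11  0.074]
yellow 0.6 [329.2 213.3] [ 0.596 -0.034  0.074]
yellow 0.42 [251.6 133.4] [0.568 0.357 0.074]
green 0.6 [249.4 163. ] [0.505 0.242 0.074]
green 0.41 [366.6 228.5] [ 0.647 -0.123  0.074]
red 0.54 [297.1 239. ] [ 0.488 -0.058  0.074]
side [0.294 0.961 0.584]
blue 0.52 [335.8 165.9] [ 0.613 -0.278  0.074]
yellow 0.65 [316.8 194.4] [ 0.604 -0.024  0.074]
yellow 0.55 [285.3 270.8] [0.55  0.363 0.074]
yellow 0.4 [310.  215.7] [0.579 0.112 0.074]
green 0.67 [324.2 242.7] [0.502 0.227 0.074]
green 0.57 [358.5 216. ] [0.451 0.064 0.074]
green 0.34 [295.3 174.5] [ 0.724 -0.146  0.074]
red 0.61 [365.6 196.8] [ 0.456 -0.063  0.074]
0.5 [ 0.55  -0.     0.248] [[ 0.  1.  0.]
 [ 1. -0. -0.]
 [-0.  0. -1.]] [-0.214 -0.065 -0.504]
```

View pics/scene0.png

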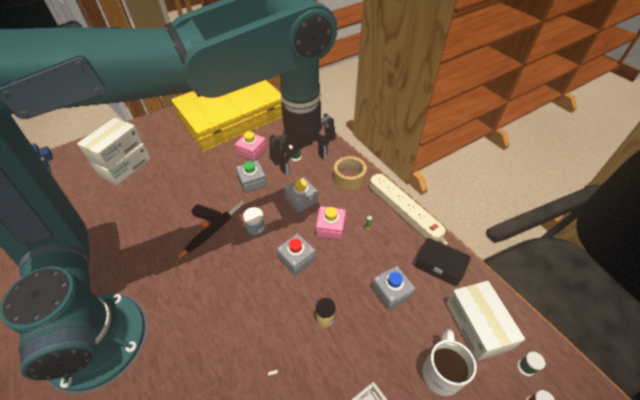

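View pics/side0.png

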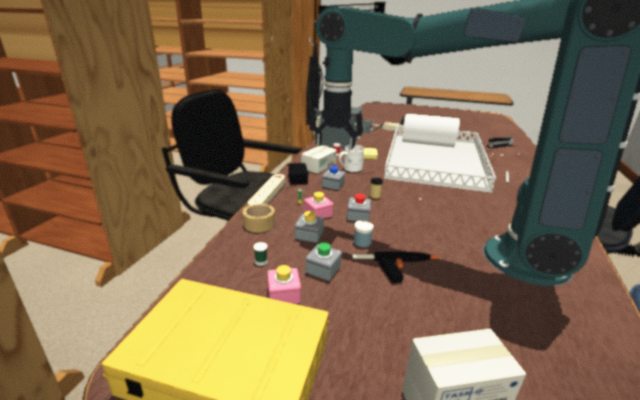

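The scene picture shows grey boxes with blue (395,281), yellow (301,185), green (250,168) and red (296,244) buttons. What could be mistaken:
- **Yellow:** two pink-bodied boxes with yellow caps, scene (331,214) and (250,137). The grey one at (301,185) is the one I want.
- **Green:** the spool and battery near scene (368,222), and the cap at side (261,250). The grey box at scene (250,168) / side (323,249) is right.
- **Blue:** only one candidate, at (395,281).

Next I'll refine by triangulating the colours and check with a close crop.

```bash
python3 - <<'E'
from h import *
np.set_printoptions(precision=4,suppress=True)
S={n:capture(n) for n in ["scene","side","wrist"]}
save(S["wrist"],"wrist0.png")
c=np.hstack([cv2.resize(S["scene"][120:270,220:360],(392,420),interpolation=2),cv2.resize(S["side"][150:300,260:400],(392,420),interpolation=2)])
save(c,"crop.png")
hue={"blue":(105,130),"yellow":(20,32),"green":(45,85),"red":(0,8)}
seed={"blue":[(395,281),(334,171)],"yellow":[(301,185),(310,218)],"green":[(250,168),(323,249)],"red":[(296,244),(360,199)]}
for n in hue:
    P=[]
    for cam,s in zip(["scene","side"],seed[n]):
        h=cv2.cvtColor(S[cam],cv2.COLOR_RGB2HSV)
        m=(cv2.inRange(h,(hue[n][0],130,70),(hue[n][1],255,255))>0)
        yy,xx=np.mgrid[:400,:640];m&=(abs(xx-s[0])<10)&(abs(yy-s[1])<10)
        P.append((xx[m].mean(),yy[m].mean()));print(n,cam,m.sum(),np.array(P[-1]),ray(cam,P[-1],.070)[:2])
    a=[]
    for cam,p in zip(["scene","side"],P):
        a.append((np.array(get_calibration(cam)["origin"]),ray(cam,p,0)))
    A=0;b=0
    for o,q in a:
        d=(q-o)/np.linalg.norm(q-o);M=np.eye(3)-np.outer(d,d);A=A+M;b=b+M@o
    print("  tri",np.linalg.solve(A,b))
for n in ["blue","yellow","green","red"]:
    for d in spot_point(n+"_top","wrist")[:3]: print(n,d["conf"],d["position"],ray("wrist",d["position"],.074))
w=get_calibration("wrist");print(w["origin"],np.array(w["rotation"]))
E
```

```text
blue scene 146 [394.9726 278.9178] [ 0.6184 -0.2654]
blue side 41 [333.4634 169.0244] [ 0.6149 -0.2544]
  tri [ 0.6187 -0.2644  0.0663]
yellow scene 104 [300.125  184.7885] [0.5859 0.0936]
yellow side 81 [309.2346 215.7407] [0.5835 0.1061]
  tri [0.5872 0.0973 0.065 ]
green scene 45 [248.7778 165.6667] [0.5004 0.2376]
green side 104 [323.6827 248.0962] [0.4978 0.2442]
  tri [0.5    0.2399 0.0673]
red scene 138 [294.942  244.6304] [ 0.4767 -0.0663]
red side 95 [359.4632 197.0526] [ 0.4755 -0.0623]
  tri [ 0.4765 -0.0655  0.0685]
blue 0.15 [221.9, 110.8] [0.4577 0.0743 0.074 ]
yellow 0.79 [362.6, 210.6] [ 0.6029 -0.0308  0.074 ]
yellow 0.7 [354.7, 83.9] [0.5892 0.0993 0.074 ]
yellow 0.33 [261.3, 213.2] [ 0.4911 -0.0338  0.074 ]
red 0.96 [247.3, 239.3] [ 0.4735 -0.0652  0.074 ]
[0.5512 0.0717 0.3742] [[ 1.     -0.0001  0.0002]
 [-0.0001 -0.9585 -0.2852]
 [ 0.0002  0.2852 -0.9585]]
```

View pics/crop.png

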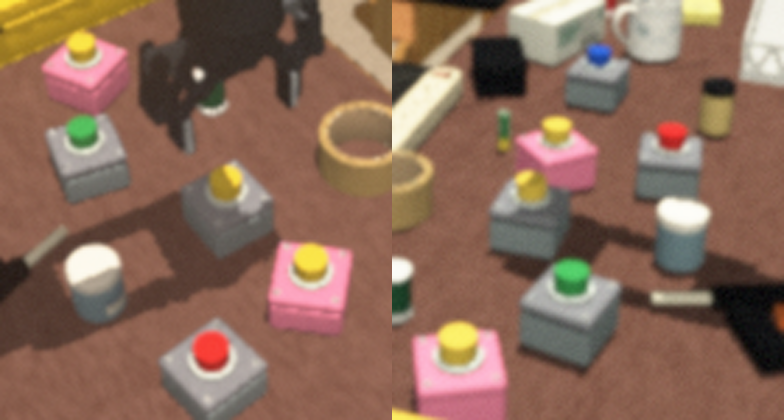

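View pics/wrist0.png

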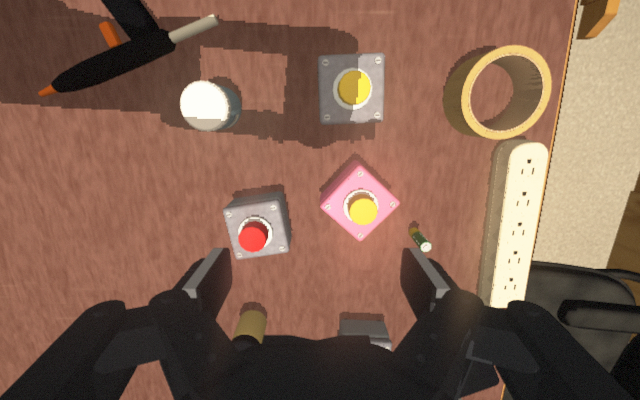

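The crop confirms grey bodies for yellow (scene 301,185), green (250,166) and red. The wrist view shows grey yellow at (355,88), pink at (363,210) and red at (253,237). I'll move over blue with the jaws shutting.

```bash
python3 -m inch '[[[-33,8,0],[0,0,0]],[[-33,8,0],[0,0,0]],[[-33,8,0],[0,0,0]],[[-33,8,0],[0,0,0]],[[-33,8,0],[0,0,0]]]' 1 20; python3 -m inch '[[[-33,9,0],[0,0,0]],[[-33,9,0],[0,0,0]],[[-34,9,20],[0,0,0]],[[0,0,20],[0,0,0]],[[0,0,0],[0,0,0]]]'
python3 -m inch '[[[0,0,0],[0,0,0]],[[0,0,0],[0,0,0]]]'
python3 - <<'E'
from h import *
im=capture("wrist");save(im,"w1.png")
for d in spot_point("blue_top","wrist")[:2]: print(d["conf"],d["position"],ray("wrist",d["position"],.074))
h=cv2.cvtColor(im,cv2.COLOR_RGB2HSV);m=cv2.inRange(h,(105,150,60),(130,255,255))
n,l,s,c=cv2.connectedComponentsWithStats(m);i=1+np.argmax(s[1:,4]);print(s[i],c[i],ray("wrist",c[i],.073));print(r.observe()["tool_pos"],proj("wrist",np.array(r.observe()["tool_pos"])-[0,0,.017]))
E
```

```text
clock: 1.27
tool_pos: [0.5902, -0.1664, 0.2484]
eef_rot: [[-0.0, 1.0, 0.0], [1.0, 0.0, -0.0], [-0.0, 0.0, -1.0]]
force: [0.7, 0.6, 0.5]
gripper_width: 0.0253
grasp_force: 0.0
clock: 1.68
tool_pos: [0.615, -0.2663, 0.2018]
eef_rot: [[0.003, 1.0, -0.009], [1.0, -0.003, 0.005], [0.005, -0.009, -1.0]]
force: [-0.7, 0.6, -1.4]
gripper_width: -0.0
grasp_force: 0.0
clock: 1.85
tool_pos: [0.6173, -0.2643, 0.2095]
eef_rot: [[-0.001, 1.0, 0.001], [1.0, 0.001, -0.0], [-0.0, 0.001, -1.0]]
force: [-0.5, 1.0, 0.9]
gripper_width: -0.0001
grasp_force: 0.0
0.94 [317.4, 194.8] [ 0.62104003 -0.26651823  0.074     ]
[302 178  32  31 752] [317.63430851 193.28191489] [ 0.62126801 -0.26530111  0.073     ]
[ 0.6177824  -0.26413453  0.21096237] [313.42488099 250.34046205]
```

View pics/w1.png

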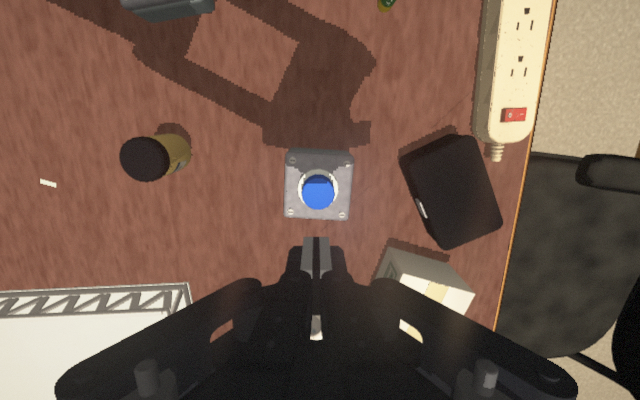

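The wrist view shows blue at (318,193) with the shut tips straight in line, and nothing in the way. Descending.

```bash
python3 -m inch '[[[-1,1,30],[0,0,0]],[[0,0,30],[0,0,0]],[[0,0,25],[0,0,0]],[[0,0,15],[0,0,0]],[[0,0,7],[0,0,0]]]'
python3 -m inch '[[[0,0,3],[0,0,0]],[[0,0,3],[0,0,0]],[[0,0,2],[0,0,0]],[[0,0,2],[0,0,0]],[[0,0,2],[0,0,0]]]'
python3 -m inch '[[[0,0,2],[0,0,0]],[[0,0,2],[0,0,0]],[[0,0,2],[0,0,0]],[[0,0,2],[0,0,0]],[[0,0,0],[0,0,0]]]'
```

```text
clock: 2.37
tool_pos: [0.6173, -0.2644, 0.0996]
eef_rot: [[-0.001, 1.0, -0.003], [1.0, 0.001, 0.001], [0.001, -0.003, -1.0]]
force: [-0.5, -0.0, -0.8]
gripper_width: 0.0003
grasp_force: 0.0
clock: 2.78
tool_pos: [0.6188, -0.2664, 0.0909]
eef_rot: [[-0.0, 1.0, 0.003], [1.0, 0.0, -0.001], [-0.001, 0.003, -1.0]]
force: [0.1, -0.5, 0.4]
gripper_width: 0.0
grasp_force: 0.0
clock: 3.2
tool_pos: [0.6185, -0.2663, 0.0814]
eef_rot: [[0.0, 1.0, 0.001], [1.0, -0.0, -0.001], [-0.001, 0.001, -1.0]]
force: [0.9, 0.2, 2.6]
gripper_width: 0.0
grasp_force: 1.4
```

```bash
python3 -m inch '[[[0,0,2],[0,0,0]],[[0,0,1],[0,0,0]],[[0,0,0],[0,0,0]],[[0,0,0],[0,0,0]]]'
```

```text
clock: 3.53
tool_pos: [0.6185, -0.2663, 0.079]
eef_rot: [[0.0, 1.0, 0.001], [1.0, -0.0, -0.001], [-0.001, 0.001, -1.0]]
force: [1.4, -0.6, 4.6]
gripper_width: 0.0001
grasp_force: 2.2
```

```bash
python3 -m inch '[[[0,0,2],[0,0,0]],[[0,0,0],[0,0,0]],[[0,0,0],[0,0,0]],[[0,0,0],[0,0,0]]]'
```

```text
clock: 3.87
tool_pos: [0.6186, -0.2663, 0.0777]
eef_rot: [[-0.0, 1.0, 0.002], [1.0, 0.0, -0.001], [-0.001, 0.002, -1.0]]
force: [1.1, 0.7, 8.1]
gripper_width: -0.0002
grasp_force: 3.4
```

The force climbs at about 2 N/mm, so the button is on its cushion. Lifting and moving over yellow.

```bash
python3 -m inch '[[[0,0,-5],[0,0,0]],[[0,0,-20],[0,0,0]],[[0,0,-35],[0,0,0]],[[0,0,-35],[0,0,0]],[[0,0,-35],[0,0,0]]]'
python3 -m inch '[[[33,-3,0],[0,0,0]],[[33,-3,0],[0,0,0]],[[33,-3,0],[0,0,0]],[[33,-3,0],[0,0,0]],[[33,-3,0],[0,0,0]]]'
python3 -m inch '[[[33,-3,0],[0,0,0]],[[33,-3,0],[0,0,0]],[[33,-3,0],[0,0,0]],[[33,-3,0],[0,0,0]],[[33,-3,0],[0,0,0]]]'
python3 -m inch '[[[33,-1,0],[0,0,0]],[[0,0,0],[0,0,0]],[[0,0,0],[0,0,0]],[[0,0,0],[0,0,0]]]'
python3 - <<'E'
from h import *
im=capture("wrist");save(im,"w2.png");sc=capture("scene")
for d in spot_point("yellow_top","wrist")[:3]: print(d["conf"],d["position"],ray("wrist",d["position"],.074))
h=cv2.cvtColor(im,cv2.COLOR_RGB2HSV);m=cv2.inRange(h,(20,130,60),(32,255,255))
n,l,s,c=cv2.connectedComponentsWithStats(m)
for i in 1+np.argsort(-s[1:,4])[:4]: print(s[i],c[i],ray("wrist",c[i],.073))
for p in [(.619,-.266,.074),(.619,-.266,.064)]: print(proj("scene",p))
h=cv2.cvtColor(sc,cv2.COLOR_RGB2HSV);m=cv2.inRange(h,(105,130,70),(130,255,255))[268:292,384:406];print((m>0).sum(),np.argwhere(m).mean(0)+[268,384])
print(r.observe()["tool_pos"])
b=cv2.resize(sc[250:325,340:460],(480,300),interpolation=2)
save(np.hstack([cv2.resize(im,(480,300)),b])[:,:800] ,"w2b.png")
E
```

```text
clock: 4.28
tool_pos: [0.6166, -0.2653, 0.2052]
eef_rot: [[0.0, 1.0, -0.005], [1.0, -0.0, 0.003], [0.003, -0.005, -1.0]]
force: [-0.4, -0.1, 0.5]
gripper_width: -0.0002
grasp_force: 0.0
clock: 4.7
tool_pos: [0.6014, -0.0994, 0.2046]
eef_rot: [[0.0, 1.0, -0.004], [1.0, -0.0, 0.001], [0.001, -0.004, -1.0]]
force: [0.6, 1.2, 0.4]
gripper_width: 0.0001
grasp_force: 0.0
clock: 5.12
tool_pos: [0.5864, 0.0655, 0.2046]
eef_rot: [[0.0, 1.0, -0.004], [1.0, -0.0, -0.0], [-0.0, -0.004, -1.0]]
force: [0.1, -0.6, -0.1]
gripper_width: 0.0001
grasp_force: 0.0
clock: 5.45
tool_pos: [0.5863, 0.0967, 0.2051]
eef_rot: [[-0.0, 1.0, -0.003], [1.0, 0.0, -0.001], [-0.001, -0.003, -1.0]]
force: [-0.5, -0.2, -1.3]
gripper_width: 0.0001
grasp_force: 0.0
0.86 [319.5, 192.3] [0.59143392 0.0972789  0.074     ]
0.27 [189.2, 197.0] [0.46991385 0.09293475 0.074     ]
[302 175  33  35 902] [317.8713969  191.87472284] [0.58992894 0.09741917 0.073     ]
[318 315   3   3   8] [319.125 315.875] [ 0.59128725 -0.03960056  0.073     ]
[603 312   1   1   1] [603. 312.] [ 0.89237492 -0.035035    0.073     ]
[630 368   1   1   1] [630. 368.] [ 0.94421918 -0.11019254  0.073     ]
[395.63613587 278.13074625]
[394.96497623 280.28297624]
119 [280.22689076 394.57983193]
[0.58690154 0.09568034 0.20580178]
```

View pics/w2b.png

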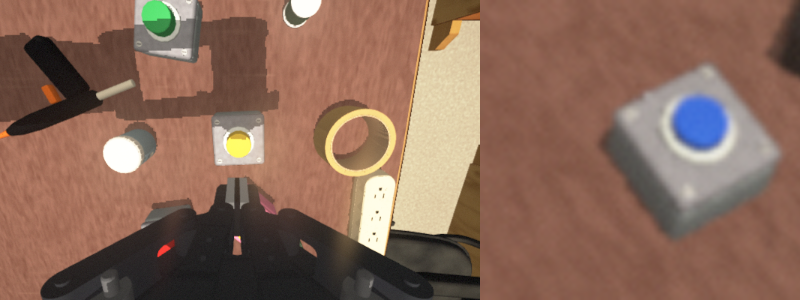

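The right crop shows blue sunk close to its collar and its box unmoved. In the left picture, yellow on its grey box is dead ahead of the tips, at wrist pixel (318,192). Descending.

```bash
python3 -m inch '[[[0,1,30],[0,0,0]],[[0,0,30],[0,0,0]],[[0,0,25],[0,0,0]],[[0,0,15],[0,0,0]],[[0,0,7],[0,0,0]]]'
python3 -m inch '[[[0,0,3],[0,0,0]],[[0,0,2],[0,0,0]],[[0,0,2],[0,0,0]],[[0,0,2],[0,0,0]],[[0,0,2],[0,0,0]]]'
python3 -m inch '[[[0,0,2],[0,0,0]],[[0,0,2],[0,0,0]],[[0,0,2],[0,0,0]],[[0,0,2],[0,0,0]],[[0,0,0],[0,0,0]]]'
python3 -m inch '[[[0,0,2],[0,0,0]],[[0,0,1],[0,0,0]],[[0,0,0],[0,0,0]],[[0,0,0],[0,0,0]]]'
```

```text
clock: 6.02
tool_pos: [0.5861, 0.0955, 0.0956]
eef_rot: [[0.002, 1.0, -0.006], [1.0, -0.002, -0.001], [-0.001, -0.006, -1.0]]
force: [0.5, -0.4, -0.1]
gripper_width: 0.0002
grasp_force: 0.0
clock: 6.43
tool_pos: [0.5889, 0.097, 0.0897]
eef_rot: [[0.0, 1.0, 0.003], [1.0, -0.0, 0.0], [0.0, 0.003, -1.0]]
force: [-1.1, -0.4, 1.8]
gripper_width: -0.0002
grasp_force: 0.9
clock: 6.85
tool_pos: [0.5886, 0.097, 0.0804]
eef_rot: [[-0.0, 1.0, 0.002], [1.0, 0.0, -0.0], [-0.0, 0.002, -1.0]]
force: [1.6, -0.9, 2.2]
gripper_width: -0.0002
grasp_force: 1.4
clock: 7.18
tool_pos: [0.5887, 0.097, 0.0783]
eef_rot: [[-0.0, 1.0, 0.002], [1.0, 0.0, 0.0], [0.0, 0.002, -1.0]]
force: [0.9, 0.2, 5.2]
gripper_width: -0.0002
grasp_force: 2.9
```

```bash
python3 -m inch '[[[0,0,1],[0,0,0]],[[0,0,1],[0,0,0]],[[0,0,0],[0,0,0]],[[0,0,0],[0,0,0]]]'
python3 -m inch '[[[0,0,-5],[0,0,0]],[[0,0,-20],[0,0,0]],[[0,0,-35],[0,0,0]],[[0,0,-35],[0,0,0]],[[0,0,-35],[0,0,0]]]'
python3 -m inch '[[[28,-18,0],[0,0,0]],[[28,-18,0],[0,0,0]],[[28,-18,0],[0,0,0]],[[28,-18,0],[0,0,0]],[[30,-17,0],[0,0,0]]]'
python3 -m inch '[[[0,0,0],[0,0,0]],[[0,0,0],[0,0,0]],[[0,0,0],[0,0,0]]]'
python3 - <<'E'
from h import *
im=capture("wrist");sc=capture("side")
for d in spot_point("green_top","wrist")[:3]: print(d["conf"],d["position"],ray("wrist",d["position"],.074))
h=cv2.cvtColor(im,cv2.COLOR_RGB2HSV);m=cv2.inRange(h,(45,130,60),(85,255,255))
n,l,s,c=cv2.connectedComponentsWithStats(m)
for i in 1+np.argsort(-s[1:,4])[:3]: print(s[i],c[i],ray("wrist",c[i],.073))
print(r.observe()["tool_pos"])
b=cv2.resize(sc[180:280,260:360],(300,300),interpolation=2)
save(np.hstack([cv2.resize(im,(480,300)),b]) ,"w3.png")
E
```

```text
clock: 7.52
tool_pos: [0.5888, 0.097, 0.077]
eef_rot: [[-0.0, 1.0, 0.003], [1.0, 0.0, 0.0], [0.0, 0.003, -1.0]]
force: [0.5, -1.2, 8.1]
gripper_width: 0.0
grasp_force: 4.1
clock: 7.93
tool_pos: [0.5865, 0.0971, 0.2047]
eef_rot: [[-0.0, 1.0, -0.005], [1.0, 0.0, -0.0], [-0.0, -0.005, -1.0]]
force: [1.4, 0.5, -0.0]
gripper_width: -0.0
grasp_force: 0.0
clock: 8.35
tool_pos: [0.497, 0.2396, 0.204]
eef_rot: [[0.001, 1.0, -0.003], [1.0, -0.001, -0.001], [-0.001, -0.003, -1.0]]
force: [0.3, 0.8, 0.1]
gripper_width: -0.0003
grasp_force: 0.0
clock: 8.6
tool_pos: [0.4985, 0.2387, 0.2044]
eef_rot: [[-0.001, 1.0, -0.002], [1.0, 0.001, -0.001], [-0.001, -0.002, -1.0]]
force: [-0.0, 0.1, 0.2]
gripper_width: -0.0002
grasp_force: 0.0
0.61 [319.7, 194.6] [0.50417268 0.23758047 0.074     ]
0.61 [511.1, 284.2] [0.69959156 0.14235191 0.074     ]
[303 185  21   8  32] [310.375   187.09375] [0.49556582 0.24450699 0.073     ]
[306 204   2   2   2] [306.5 204.5] [0.49180444 0.22765813 0.073     ]
[327 185   1   1   1] [327. 185.] [0.51088759 0.24646947 0.073     ]
[0.49939748 0.23794933 0.20480293]
```

View pics/w3.png

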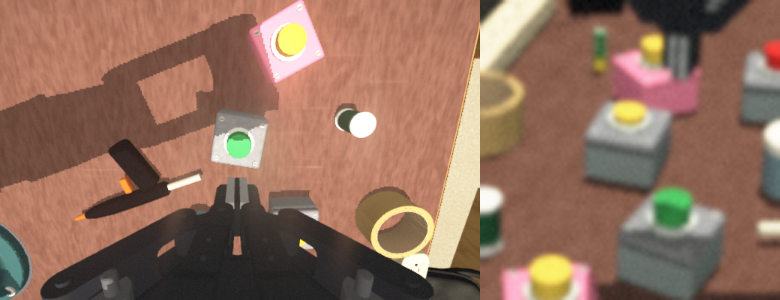

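Yellow is sunk in and its box is unmoved. Green sits on its grey box straight ahead of the tips, at wrist pixel (318,193). Descending.

```bash
python3 -m inch '[[[0,2,30],[0,0,0]],[[0,0,30],[0,0,0]],[[0,0,25],[0,0,0]],[[0,0,15],[0,0,0]],[[0,0,7],[0,0,0]]]'
python3 -m inch '[[[0,0,3],[0,0,0]],[[0,0,2],[0,0,0]],[[0,0,2],[0,0,0]],[[0,0,2],[0,0,0]],[[0,0,2],[0,0,0]]]'
python3 -m inch '[[[0,0,2],[0,0,0]],[[0,0,2],[0,0,0]],[[0,0,2],[0,0,0]],[[0,0,2],[0,0,0]],[[0,0,0],[0,0,0]]]'
python3 -m inch '[[[0,0,2],[0,0,0]],[[0,0,1],[0,0,0]],[[0,0,0],[0,0,0]],[[0,0,0],[0,0,0]]]'
```

```text
clock: 9.17
tool_pos: [0.4997, 0.2372, 0.0947]
eef_rot: [[0.002, 1.0, -0.006], [1.0, -0.002, -0.002], [-0.002, -0.006, -1.0]]
force: [-0.7, -0.5, 0.0]
gripper_width: 0.0
grasp_force: 0.0
clock: 9.58
tool_pos: [0.5021, 0.2393, 0.0889]
eef_rot: [[0.0, 1.0, 0.003], [1.0, -0.0, 0.001], [0.001, 0.003, -1.0]]
force: [0.2, -0.8, 3.2]
gripper_width: 0.0003
grasp_force: 1.5
clock: 10.0
tool_pos: [0.5017, 0.2392, 0.0795]
eef_rot: [[-0.0, 1.0, 0.002], [1.0, 0.0, 0.001], [0.001, 0.002, -1.0]]
force: [2.7, 0.1, 2.2]
gripper_width: -0.0001
grasp_force: 1.7
clock: 10.33
tool_pos: [0.5019, 0.2392, 0.0776]
eef_rot: [[-0.0, 1.0, 0.002], [1.0, 0.0, 0.001], [0.001, 0.002, -1.0]]
force: [1.2, -0.3, 6.9]
gripper_width: -0.0002
grasp_force: 3.5
```

```bash
python3 -m inch '[[[0,0,1],[0,0,0]],[[0,0,0],[0,0,0]],[[0,0,0],[0,0,0]],[[0,0,0],[0,0,0]]]'
python3 -m inch '[[[0,0,-5],[0,0,0]],[[0,0,-20],[0,0,0]],[[0,0,-35],[0,0,0]],[[0,0,-35],[0,0,0]],[[0,0,-35],[0,0,0]]]'
python3 -m inch '[[[0,0,0],[0,0,0]],[[0,0,0],[0,0,0]],[[0,0,0],[0,0,0]]]'
python3 - <<'E'
from h import *
a=capture("side")[150:300,260:400];b=capture("wrist")
save(np.hstack([cv2.resize(a,(320,343),interpolation=2),cv2.resize(b,(480,343))]),"end.png")
E
```

```text
clock: 10.67
tool_pos: [0.5019, 0.2393, 0.077]
eef_rot: [[-0.0, 1.0, 0.003], [1.0, 0.0, 0.001], [0.001, 0.003, -1.0]]
force: [0.6, -0.1, 7.1]
gripper_width: -0.0002
grasp_force: 4.1
clock: 11.08
tool_pos: [0.4994, 0.2387, 0.2047]
eef_rot: [[-0.0, 1.0, -0.005], [1.0, 0.0, -0.001], [-0.001, -0.005, -1.0]]
force: [0.7, -0.1, 0.1]
gripper_width: -0.0002
grasp_force: 0.0
clock: 11.33
tool_pos: [0.5, 0.2388, 0.2038]
eef_rot: [[-0.0, 1.0, -0.003], [1.0, 0.0, -0.001], [-0.001, -0.003, -1.0]]
force: [-0.5, 1.1, -0.1]
gripper_width: 0.0001
grasp_force: 0.0
```

View pics/end.png

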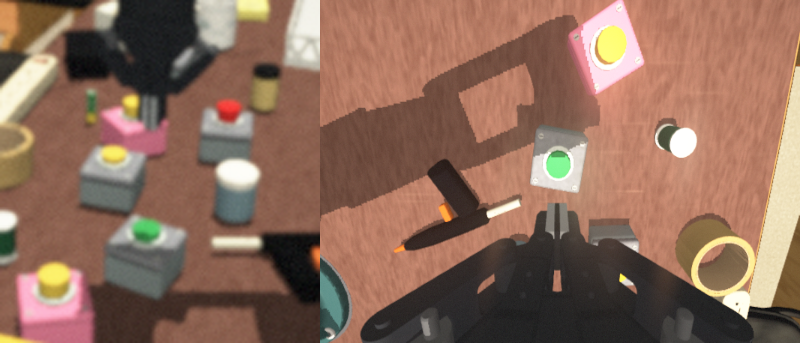

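Yellow (115,155) and green (146,230) both sit low in their collars, red (229,110) is still out, and the arm is clear. Handing in.

```bash
python3 -c "
from rig import job
print(job.job_done())"
```

```text
the job is handed in; nothing more can be done
None
```

I pressed the blue, yellow and green buttons fully in, in that order, with about 8 N at most; in the pictures they stayed in, with red out and nothing seen to have moved, and I handed the job in at about 11 s (no verdict was returned).

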